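# Draw a glued pine joint tight with a one-hand bar clamp and keep the squeeze on

## Task

Two short pine battens, freshly glued, stand loosely between the jaws of the one-hand bar clamp that lies on its side on the bench. Take the clamp by its handle and pump the trigger until the jaws have drawn the two battens tight together: snug, with a moderate hand, not so hard that the glue is squeezed out and the soft pine dented. Finish still squeezing the trigger so that the pressure stays on while I drive in the screws; do not push the far jaw or the battens yourself, and leave the other things on the bench alone.

Things in the scene. Friction and masses are not known exactly. Their poses are not given: they have to be found in the camera images.
- clamp: One-hand bar clamp lying on its side, loose, 0.6 kg: black plastic housing, pistol grip and near jaw, 32 mm thick, on a 16 x 6 mm toothed steel bar. Origin: on the bench, on the bar's line, level with the near pad's face. x: along the bar to the far jaw; y: the way the jaws reach (grip and trigger stick out to -y); z up. Housing x -66 to -8, y -28 to 28 mm; bar's tail to x -95..-145.
- handle_mid (a point): Middle of the pistol grip's flat rear face (looks along the clamp's -x), 70 mm along -y from the bar, 21 mm above the bench. The grip is 18 mm thick along x, 32 mm high, from y -20 to -120 mm. One finger goes flat on this face, the other on the trigger's front face, the gripper pointing down and closing along the clamp's x. The loose clamp slides between the closing fingers, which is harmless.
- trigger_mid (a point): Middle of the front face (looks along the clamp's +x) of the grey trigger lever, beside handle_mid, 21 mm above the bench; moves with it. The lever is 12 mm thick, from 2 to 30 mm above the bench, free from y -35 to -120 mm. handle_mid to this point: about 62 mm at rest, 35 mm fully pulled.
- trigger (a joint): Trigger angle, rad: 0 at rest, grows as it is pulled to the handle, 0.30 fully pulled (27 mm at trigger_mid). A 10 N squeeze pulls it through; its spring brings it back. Each full pull draws the far jaw in 10 mm (two ratchet teeth, after some mm of slack), a short or first pull perhaps 5 mm; then open the gripper to 66 mm or more so that it comes back to rest, and pull again.
- bar (a joint): How far the far jaw has been drawn in, m: 0 = pads 84 mm apart, 0.044 = pads 40 mm apart, the thickness of both battens. Starts between 0 and 0.016; the ratchet lets it only close, but for part of a tooth (up to 5 mm), so the pressure goes when the trigger is let go.
- lever: The trigger lever, turning with joint trigger; origin under its pivot pin, at x -10, y 20 mm of the clamp. Once the jaws are tight on the wood it stops part-way: squeezed with 15 N it presses the wood with about 20 N, 25 N about 40 N, 36 N about 60 N; over 70 N on the wood is too hard. If it comes to full pull just as the jaw touches, the joint is not tight yet: let it back and pull once more.
- near_pad: Rubber pad of the near jaw, fixed to the housing, 34 mm wide, 28 mm high, centred 55 mm along y from the bar. Origin and axes as the clamp's; its face is at x 0.
- far_jaw: The far jaw with its rubber pad (same size as the near one), fixed to the end of the bar. Origin is the clamp's origin at joint bar 0, moving with the bar: its pad face is at x +84 mm, y 38 to 72 mm, from this origin.
- batten_near: Pine batten standing on edge on the bench next to the near jaw, loose, 20 mm thick (its x, along the clamp's bar), 100 mm long (its y), 45 mm high. Origin: centre of its underside.
- batten_far: The second batten, the same size, between the first one and the far jaw, some 6 to 15 mm away from the first at the start. Origin: centre of its underside. Thickness along its x.
- jar: Glass jar with a metal lid, 68 mm across, 78 mm high, a bystander. Origin: centre of its underside.
- funnel: Plastic funnel standing mouth down, 116 mm across, 108 mm high, a bystander. Origin: centre of its underside.
- level: Aluminium spirit level standing on edge, 24 x 230 x 50 mm high, long along its y, a bystander. Origin: centre of its underside.
- pliers: Pliers lying flat, 200 mm long along their x (handles to -x), 17 mm high, a bystander. Origin: on the bench near their middle.
Not all that is in view belongs to the job. What is shaped like the batten_far but black or pink is not meant.

How it is judged:
On the way, in this order (a step that is already met when the one before it is completed fails the run):
1. the trigger is pulled by the fingers (value of joint trigger above 0.1 rad and contact force between the fingers and lever above 2 N), for 0.05 s.
2. the far jaw presses the battens against one another (contact force between far_jaw and batten_far above 8 N and contact force between batten_near and batten_far above 6 N), for 0.2 s.
At the end, for the whole second after the job is handed in: The trigger is still squeezed (over 4 N), the far jaw presses 8 to 70 N, near pad and joint carry over 6 N, the batten centres are 17.5 to 21.5 mm apart, faces parallel to 0.05 rad, both upright to 0.1 rad, all at rest (all of step 2 and contact force between far_jaw and batten_far below 70 N and contact force between near_pad and batten_near above 6 N and x of batten_far in the frame of batten_near between 0.0175 and 0.0215 m and angle between the x axis of batten_near and the x axis of batten_far, either way round below 0.05 rad and angle between each of batten_near, batten_far's own z axis and vertical below 0.1 rad and contact force between the fingers and lever above 4 N and linear speed of each of clamp, batten_far below 0.01 m/s); the arm keeps its last pose, push and grip.
It fails at once if the jaws squeeze the battens with more than 70 N: glue forced out, pine dented (contact force between far_jaw and batten_far above 70 N or contact force between near_pad and batten_near above 70 N).
It fails at once if the robot pushes the far jaw or the battens itself (contact force between any of the fingers, the arm and far_jaw above 1 N or contact force between any of the fingers, the arm and batten_near above 1 N or contact force between any of the fingers, the arm and batten_far above 1 N).
It fails at once if a batten is knocked over (angle between any of batten_near, batten_far's own z axis and vertical above 0.6 rad).
It fails at once if a bystander is moved by more than 20 mm (distance of any of jar, funnel, level, pliers from where it was at the start of the episode above 0.02 m).
It also fails if it takes over 45 s, if anything falls off the work surface, if the arm or the gripper's body presses on something with over 40 N, if the wrist force passes 120 N, or if a joint passes its speed limit or range.

## Robot

A 6-joint arm with a two-finger parallel gripper is mounted at the origin on the work surface. World frame = base frame: x ahead of the robot, y to its left, z up, the work surface at z = 0. Lengths are in m, angles in rad, forces in N, time in s.
With the tool pointing down it reaches from about 0.15 to 0.775 m from the base axis. Payload 6.1 kg.
Tool frame: the origin (TCP) lies on the centre line of the jaws, within the pads' length; the fingertips stand 17 mm ahead of it and the grasp point (between the pads) lies 2 mm behind it; z points along the fingers, y is the line along which they close (so a half turn about z gives the same grasp; the last joint's range is limited). The gripper opens to 85 mm and grips with 20 to 120 N. Pads are 22 mm wide; open, the fingers measure 114 mm over their backs; the gripper's body (76 mm by 85 mm) begins 54 mm behind the grasp point. The pads swing forward as they close: fully open they stand 13 mm farther back than shut.
Start: joints at [-1.15, 0.126, -0.04, 1.405, 0, 1.571], TCP at [0.214, -0.479, 0.248] pointing down, gripper open.
Joint ranges: [-2.72, 2.72], [-0.95, 1.95], [-1.27, 1.35], [-1.78, 2.02], [-1.46, 1.47], [-3.14, 3.14]. Speed limits (rad/s): [2.39, 2.39, 3.01, 3.14, 3.14, 3.14].

## Interface

Orientations are given as a 3x3 rotation matrix whose columns are the frame's x, y, z axes.
In Python, from bench import bot, vision, spot_in, trace, tip_of gives the robot as it stands.
- The arm moves only by the tool apply_moves, never from a script. Its argument "steps" is text: rows parted by semicolons, each of 4 numbers parted by spaces: the shift along the tool's x, y, z in cm, then the turn about the tool's z in units of 10 degrees (1.0 is 10 degrees). A call has 1 to 5 rows; each row shifts and turns the commanded pose from where the row before left it, along the tool's axes as they then stand; what a row does not reach is not made up. A row lasts 1/8 s, in which the tool goes at most 62.5 mm and 10.7 degrees, less where a joint would pass 70% of its speed; a pose out of reach is approached as far as the arm can. A call is refused whole if a number of a shift passes 6.25 or a number of a turn 1, either way. A call with a gripper value outside its range is refused whole. "hand" is the finger opening in cm, from 0 to 8.54, set as the call begins (left out, the last holds). The fingers move at their own pace and stop on an object; "newtons" is the grip in N (left out, the last holds). Time passes only in rows, so rows that do not move let the fingers close. It gives the time, the measured TCP pose, the force, the opening and the grip force at its end, in the units of the state.
- bot.get_state(): the state, without advancing time (a new reading comes with each control period).
- vision.camera(name): name is "scene" or "top" or "wrist"; returns a dict with "pixels" (480x640x3 uint8, red, green, blue), "depth" (480x640 float32, m along the optical axis (not along the pixel's ray), 0 where there is no reading), "fovy" (degrees; the focal length in pixels is half the picture's height over the tangent of half this angle, whatever the lens; pixels are square), "cx", "cy" (the principal point, pixels), "rvec" (rotation vector, rad) and "tvec" (3), from world to camera coordinates, as OpenCV has them; the wrist camera has in their place "tool_from_camera" (4x4, takes a point from camera to tool coordinates, whose origin is the TCP and whose axes are the flange's). Camera axes: x right, y down, z forward; pixel columns grow to the right and rows downward; lengths in m; the calibration is good to about 2 mm. A picture is of the moment at which its call begins: read the wrist's pose just before it.
- bot.sign_off(): hands the job in; it is judged then, once.
Trained networks look in the newest picture that a camera, given by its name, has taken for a name from the list of things; names that differ only in an ending like _2 or _b are one class to them, and where a whole thing is asked for, a point or a joint stands for the part that bears it (a point fixed in the world has none). Each returns a list of dicts, best first, with "score" (0 to 1); they miss things now and then, are a little off and sometimes report something else, mostly with a low value. They report only what shows in the picture. A call takes as long as a camera call. They do not tell look-alikes from the thing itself.
- spot_in(camera, thing): "box" ([centre column, centre row, width, height] in pixels, round what is visible of it).
- trace(camera, thing): "pixels" (480x640 bool, what is visible of it) and "box" ([centre column, centre row, width, height] in pixels, round what is visible of it).
- tip_of(camera, thing): "location" ([column, row] in pixels: a listed point, or the origin of a listed thing).
The state is a dict: "time": time; "joint_pos": joint angles; "joint_velocities": joint speeds; "tau": joint torques, N m; "ee_pos": TCP position; "eef_rot": TCP orientation; "wrist_force": force on the tool from outside, world axes, zero at the start; "moment": the same for the moment, N m; "finger_gap": finger opening in m; "gripper_force": force on a finger pad.
Only numpy, scipy, OpenCV 4.12 (cv2) and the standard library are available. Lean on these libraries where they do the work, as an engineer would, in place of code of your own. Each camera call takes 0.05 s, during which the arm holds its last target. There are 200 camera calls.

## Working session

There is one attempt and no reset: what is moved stays moved. The work goes in short steps, Python scripts to look and compute and a tool call to move; the robot and the scene stay as the last step left them, time stands still between calls to the robot, and variables do not carry over. Pictures are saved under pics/ and viewed, at most 10 in all, crops included, and the job is handed in when it is done.

Besides the shell and the picture viewer there is one more tool, called after "Call:" by a JSON object that holds its "api" and its "payload". apply_moves: Moves the arm, as the interface text tells. Its arguments: {"type":"object","properties":{"steps":{"type":"string"},"hand":{"type":"number"},"newtons":{"type":"number"}},"required":["steps"]}

```bash
mkdir -p pics; cat > h.py <<'E'
import numpy as np, cv2
from bench import bot, vision, spot_in, trace, tip_of
def cam(n):
    c=vision.camera(n); f=240/np.tan(np.radians(c["fovy"])/2)
    c["K"]=np.array([[f,0,c["cx"]],[0,f,c["cy"]],[0,0,1]]); return c
def pose(c,st=None):
    if "rvec" in c:
        R=cv2.Rodrigues(np.array(c["rvec"],float))[0]; return R.T, -R.T@np.array(c["tvec"]).ravel()
    T=np.array(c["tool_from_camera"]); Rt=np.array(st["eef_rot"]); 
    return Rt@T[:3,:3], Rt@T[:3,3]+np.array(st["ee_pos"])
def atz(c,px,z,st=None):
    R,t=pose(c,st); d=R@np.linalg.inv(c["K"])@np.array([px[0],px[1],1.]); return t+d*(z-t[2])/d[2]
def cloud(c,st=None):
    R,t=pose(c,st); v,u=np.mgrid[:480,:640]; d=c["depth"]
    P=np.stack([u,v,np.ones_like(u)],-1).reshape(-1,3)@np.linalg.inv(c["K"]).T*d.reshape(-1,1)
    return (P@R.T+t).reshape(480,640,3)
E
python3 - <<'E'
from h import *
c=cam("top"); P=cloud(c)
for n in ["handle_mid","trigger_mid","clamp","batten_near","batten_far","lever","far_jaw","near_pad"]:
    for r in tip_of("top",n)[:3]:
        p=r["location"]; z=0.021 if "mid" in n else 0.0
        print(n,round(r["score"],2),np.round(p),atz(c,p,z).round(3))
for n in ["clamp","batten_near","batten_far","far_jaw","lever","jar","funnel","level","pliers"]:
    for r in trace("top",n)[:3]:
        m=r["pixels"]&(c["depth"]>0); print(n,round(r["score"],2),np.round(r["box"]),np.median(P[m],0).round(3),np.percentile(P[m][:,2],95).round(3))
cv2.imwrite("pics/top.png",c["pixels"][:,:,::-1])
s=cam("scene"); cv2.imwrite("pics/scene.png",s["pixels"][:,:,::-1])
st=bot.get_state(); print(st["time"],st["eef_rot"],st["finger_gap"])
E
```

```text
handle_mid 0.62 [260. 297.] [0.474 0.123 0.021]
handle_mid 0.53 [465. 308.] [ 0.456 -0.34   0.021]
trigger_mid 0.46 [290. 296.] [0.478 0.056 0.021]
clamp 0.74 [283. 269.] [0.538 0.074 0.   ]
clamp 0.71 [291. 235.] [0.617 0.059 0.   ]
batten_near 0.56 [292. 237.] [0.613 0.056 0.   ]
batten_far 0.88 [302. 237.] [0.615 0.034 0.   ]
batten_far 0.76 [357. 202.] [ 0.699 -0.094  0.   ]
batten_far 0.74 [374. 277.] [ 0.524 -0.136  0.   ]
far_jaw 0.69 [289. 236.] [0.616 0.063 0.   ]
clamp 0.92 [279. 277.  99.  92.] [0.545 0.093 0.029] 0.035
clamp 0.6 [285. 290.  12.  40.] [0.489 0.072 0.028] 0.033
batten_near 0.81 [287. 236.  12.  47.] [0.609 0.063 0.044] 0.048
batten_far 0.88 [358. 203.  20.  49.] [ 0.687 -0.089  0.044] 0.049
batten_far 0.81 [301. 176.  38.  22.] [0.75  0.037 0.043] 0.048
batten_far 0.8 [374. 277.  43.  28.] [ 0.518 -0.131  0.045] 0.049
far_jaw 0.71 [320. 253.  14.  45.] [ 0.578 -0.007  0.03 ] 0.035
lever 0.66 [286. 291.  14.  38.] [0.49  0.072 0.029] 0.033
lever 0.64 [280. 255.  99.  40.] [0.552 0.005 0.023] 0.034
jar 0.94 [167. 311.  38.  31.] [0.44  0.315 0.077] 0.081
funnel 0.74 [167. 212.  51.  48.] [0.661 0.338 0.026] 0.08
funnel 0.43 [168. 313.  38.  30.] [0.44  0.316 0.077] 0.081
funnel 0.22 [282. 252.  97.  43.] [0.553 0.006 0.023] 0.034
level 0.84 [439. 222.  46. 100.] [ 0.648 -0.275  0.048] 0.053
pliers 0.63 [465. 309.  80.  61.] [ 0.459 -0.351  0.014] 0.018
0.95 [[ 9.12748167e-01  4.08522684e-01  1.04410379e-05]
 [ 4.08522684e-01 -9.12748165e-01 -5.67314713e-05]
 [-1.36460548e-05  5.60469473e-05 -9.99999998e-01]] 0.08508531488205126
```

View pics/top.png

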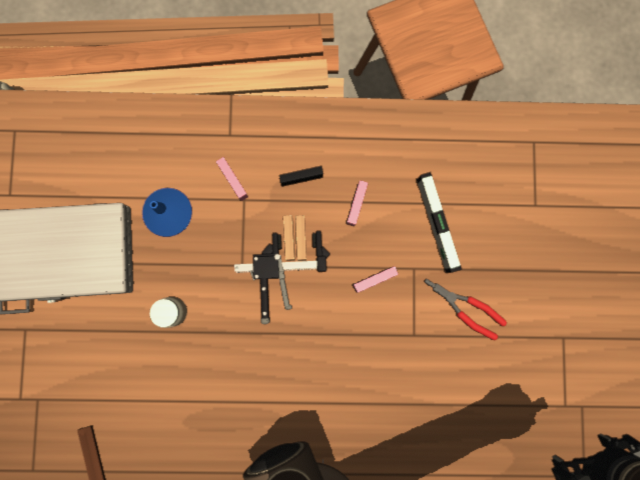

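View pics/scene.png

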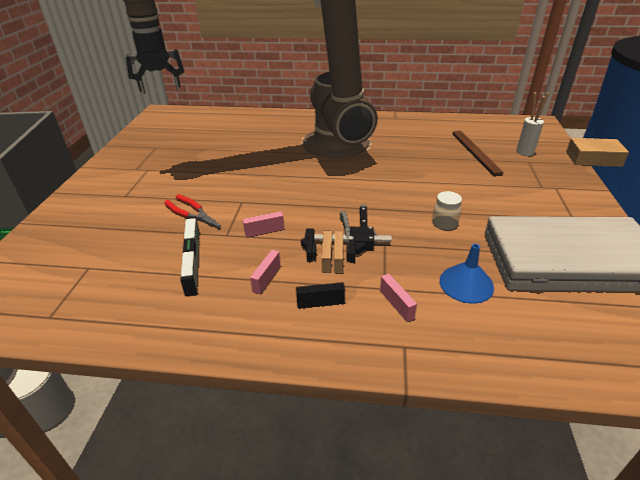

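The two pine battens, at about (288,237) and (300,237), stand between the clamp's jaws and are the ones meant. The pink pieces at (231,178), (357,203) and (375,278) and the black one at (301,176) are decoys. The clamp's grip runs down to (265,320), the trigger to (288,305), and the clamp's x axis points along about world −y. I'll move above it next.

Call:
{"api": "apply_moves", "payload": {"steps": "4.7 -4.1 0 0;4.7 -4.1 0 0;4.7 -4.1 0 0;4.7 -4.1 0 0;4.7 -4.1 0 0", "hand": 8.5, "newtons": 20}}

```text
time: 1.58
ee_pos: [0.3456, -0.1943, 0.2486]
eef_rot: [[0.913, 0.408, 0.001], [0.408, -0.913, -0.0], [0.001, 0.001, -1.0]]
wrist_force: [0.8, -0.4, 0.1]
finger_gap: 0.0848
gripper_force: 0.0
```

Call:
{"api": "apply_moves", "payload": {"steps": "4.7 -4.1 0 0;4.7 -4.1 0 0;4.7 -4.1 0 0;4.7 -4.1 0 0;2.0 -2.0 0 0.7"}}

```text
time: 2.2
ee_pos: [0.4607, 0.0597, 0.2481]
eef_rot: [[0.956, 0.294, 0.0], [0.294, -0.956, 0.0], [0.0, -0.0, -1.0]]
wrist_force: [-0.5, -0.4, -0.0]
finger_gap: 0.0849
gripper_force: 0.0
```

Call:
{"api": "apply_moves", "payload": {"steps": "0 0 0 0.7;0 0 0 0.7;0 0 0 0;0 0 0 0"}}

```text
time: 2.7
ee_pos: [0.4613, 0.0391, 0.2483]
eef_rot: [[0.997, 0.077, -0.001], [0.077, -0.997, 0.014], [-0.0, -0.014, -1.0]]
wrist_force: [0.4, 0.2, 0.2]
finger_gap: 0.0848
gripper_force: 0.0
```

```bash
cat > m.py <<'E'
from h import *
import sys
st=bot.get_state(); c=cam("wrist"); P=cloud(c,st)
print(st["time"],np.array(st["ee_pos"]).round(3),np.array(st["eef_rot"]).round(3).tolist())
for n in ["handle_mid","trigger_mid","clamp"]:
    for r in tip_of("wrist",n)[:2]:
        p=r["location"]; print(n,round(r["score"],2),np.round(p),atz(c,p,0.021 if "mid" in n else 0,st).round(4))
for n in ["clamp","lever","batten_near","batten_far","far_jaw"]:
    for r in trace("wrist",n)[:2]:
        m=r["pixels"]&(c["depth"]>0)&(P[...,2]>.012); Q=P[m]
        if len(Q)<20: continue
        print(n,round(r["score"],2),np.round(r["box"]),np.percentile(Q,[2,50,98],axis=0).round(3).tolist())
        if n!="clamp":
            (a,b),wh,an=cv2.minAreaRect(Q[Q[:,2]>np.percentile(Q[:,2],90)-.008][:,:2].astype(np.float32)); print("   rect",round(a,4),round(b,4),np.round(wh,3),round(an,1))
np.save("P.npy",P); cv2.imwrite("pics/%s.png"%sys.argv[1],c["pixels"][:,:,::-1])
E
python3 m.py w1
```

```text
2.7 [0.461 0.039 0.248] [[0.997, 0.077, -0.001], [0.077, -0.997, 0.014], [-0.0, -0.014, -1.0]]
handle_mid 0.59 [240. 183.] [0.4774 0.1221 0.021 ]
trigger_mid 0.58 [302. 182.] [0.4825 0.0609 0.021 ]
clamp 0.82 [294. 108.] [0.5509 0.074  0.    ]
clamp 0.71 [296. 129. 236. 234.] [[0.437, -0.022, 0.017], [0.551, 0.09, 0.03], [0.62, 0.168, 0.033]]
lever 0.61 [297. 169.  27.  97.] [[0.454, 0.053, 0.015], [0.495, 0.069, 0.028], [0.535, 0.08, 0.031]]
   rect 0.4933 0.0685 [0.088 0.017] 14.7
lever 0.59 [ 44. 207.  88.  84.] [[0.415, 0.289, 0.014], [0.449, 0.298, 0.054], [0.475, 0.322, 0.079]]
   rect 0.4397 0.3046 [0.026 0.058] 82.9
batten_near 0.7 [310.  48.  27.  97.] [[0.563, 0.049, 0.042], [0.598, 0.059, 0.044], [0.629, 0.07, 0.046]]
   rect 0.5964 0.0594 [0.069 0.02 ] 4.4
batten_far 0.92 [517. 160. 131.  57.] [[0.496, -0.178, 0.014], [0.523, -0.133, 0.044], [0.549, -0.089, 0.046]]
   rect 0.5216 -0.136 [0.02 0.1 ] 25.1
batten_far 0.88 [346.  49.  24.  97.] [[0.563, 0.022, 0.033], [0.599, 0.033, 0.044], [0.631, 0.043, 0.046]]
   rect 0.5976 0.0325 [0.071 0.02 ] 3.7
far_jaw 0.75 [394.  72.  45. 120.] [[0.539, -0.027, 0.017], [0.584, -0.009, 0.03], [0.626, 0.007, 0.033]]
   rect 0.5842 -0.0135 [0.095 0.035] 12.0
```

View pics/w1.png

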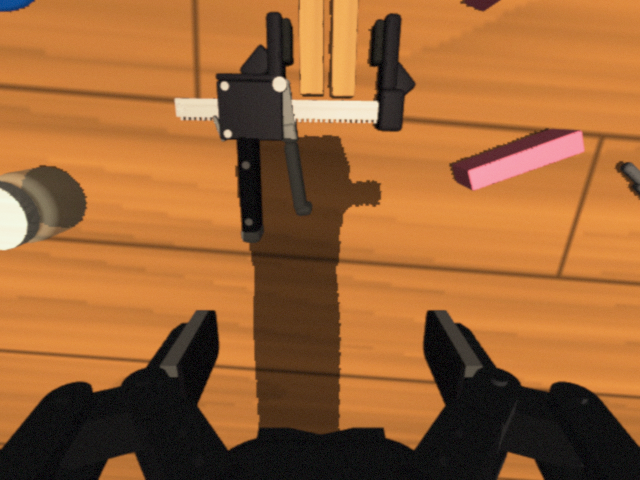

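The wrist picture shows the handle at (248,185), the trigger at (298,180) and the battens at (311,48) and (344,48). The measured handle-to-trigger distance is 61 mm, which matches the 62 mm given, and the clamp's yaw matches the tool's. Next I go over the grip and down.

Call:
{"api": "apply_moves", "payload": {"steps": "2.3 -5.1 0 0;0 0 5 0;0 0 5 0;0 0 0 0"}}

```text
time: 3.65
ee_pos: [0.4803, 0.066, 0.1457]
eef_rot: [[0.993, 0.116, -0.012], [0.117, -0.993, 0.035], [-0.008, -0.036, -0.999]]
wrist_force: [-0.9, 0.6, 0.7]
finger_gap: 0.0848
gripper_force: 0.0
```

```bash
python3 m.py w2
```

```text
3.65 [0.48  0.066 0.146] [[0.993, 0.116, -0.012], [0.117, -0.993, 0.035], [-0.008, -0.036, -0.999]]
handle_mid 0.72 [250. 233.] [0.4764 0.1211 0.021 ]
trigger_mid 0.92 [334. 236.] [0.482  0.0598 0.021 ]
trigger_mid 0.51 [328. 138.] [0.5495 0.0728 0.021 ]
clamp 0.8 [328. 134.] [0.5506 0.0731 0.    ]
clamp 0.58 [334. 155. 331. 310.] [[0.44, -0.022, 0.017], [0.552, 0.088, 0.03], [0.621, 0.168, 0.033]]
lever 0.69 [327. 219.  31. 121.] [[0.454, 0.053, 0.018], [0.495, 0.069, 0.028], [0.535, 0.08, 0.03]]
   rect 0.4936 0.0685 [0.087 0.017] 14.6
lever 0.5 [361.  60.  44. 121.] [[0.564, 0.049, 0.042], [0.595, 0.059, 0.044], [0.623, 0.07, 0.046]]
   rect 0.5931 0.0589 [0.062 0.02 ] 4.3
batten_near 0.97 [362.  60.  46. 119.] [[0.564, 0.049, 0.042], [0.595, 0.059, 0.044], [0.623, 0.07, 0.046]]
   rect 0.5931 0.0589 [0.062 0.02 ] 4.3
batten_far 0.91 [587. 224. 106.  72.] [[0.494, -0.138, 0.013], [0.513, -0.108, 0.041], [0.533, -0.088, 0.045]]
   rect 0.5104 -0.1128 [0.021 0.05 ] 24.6
batten_far 0.7 [603.   7.  57.  14.] [[0.644, -0.089, 0.012], [0.645, -0.086, 0.017], [0.646, -0.079, 0.025]]
   rect 0.6449 -0.0848 [0.009 0.002] 83.2
far_jaw 0.64 [469.  91.  65. 163.] [[0.54, -0.027, 0.015], [0.586, -0.007, 0.03], [0.626, 0.008, 0.033]]
   rect 0.584 -0.0138 [0.094 0.036] 11.9
```

View pics/w2.png

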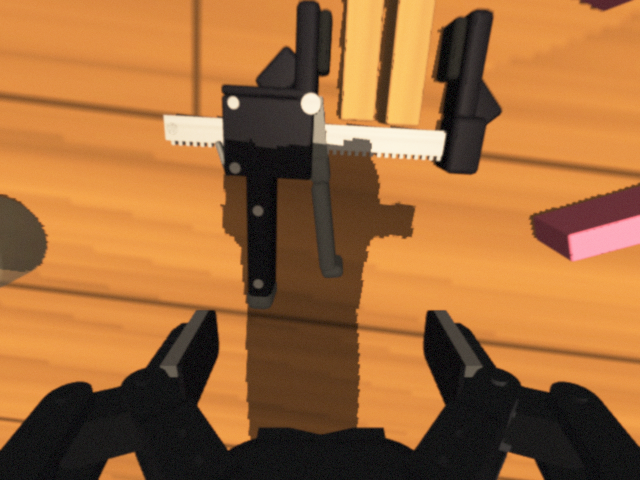

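```bash
python3 - <<'E'
from h import *
s=bot.get_state(); print(np.array(s["joint_pos"]).round(3),np.array(s["joint_velocities"]).round(3),np.array(s["ee_pos"]).round(4))
E
```

```text
[ 0.116  0.074 -0.313  1.182  0.036  3.141] [ 0.001  0.003 -0.011 -0.004  0.001  0.   ] [0.4837 0.0663 0.1503]
```

The last joint is at its 3.14 limit, so I'll take the half-turn grasp instead.

Call:
{"api": "apply_moves", "payload": {"steps": "0 0 0 -1;0 0 0 -1;0 0 0 -1;0 0 0 -1;0 0 0 -1"}}

```text
time: 4.72
ee_pos: [0.4833, 0.0662, 0.1495]
eef_rot: [[0.545, 0.839, -0.004], [0.838, -0.544, 0.036], [0.028, -0.023, -0.999]]
wrist_force: [-0.1, -0.7, 0.3]
finger_gap: 0.0852
gripper_force: 0.0
```

Call:
{"api": "apply_moves", "payload": {"steps": "0 0 0 -1;0 0 0 -1;0 0 0 -1;0 0 0 -1;0 0 0 -1"}}

```text
time: 5.35
ee_pos: [0.4833, 0.0663, 0.1495]
eef_rot: [[-0.292, 0.956, -0.004], [0.956, 0.292, 0.036], [0.036, 0.007, -0.999]]
wrist_force: [-0.2, -0.3, 0.8]
finger_gap: 0.0846
gripper_force: 0.0
```

Call:
{"api": "apply_moves", "payload": {"steps": "0 0 0 -1;0 0 0 -1;0 0 0 -1;0 0 0 -1;0 0 0 -1"}}

```text
time: 5.98
ee_pos: [0.4833, 0.0663, 0.1495]
eef_rot: [[-0.921, 0.391, -0.004], [0.39, 0.92, 0.036], [0.018, 0.031, -0.999]]
wrist_force: [-0.7, -0.5, -0.2]
finger_gap: 0.0852
gripper_force: 0.0
```

Call:
{"api": "apply_moves", "payload": {"steps": "0 0 0 -1;0 0 0 -1;0 0 0 -0.8;0 0 0 0"}}

```text
time: 6.48
ee_pos: [0.4833, 0.0663, 0.1494]
eef_rot: [[-0.997, -0.08, -0.004], [-0.08, 0.996, 0.036], [0.001, 0.036, -0.999]]
wrist_force: [-0.6, -0.0, -0.3]
finger_gap: 0.0853
gripper_force: 0.0
```

```bash
cat > d.py <<'E'
from h import *
s=bot.get_state(); R=np.array(s["eef_rot"]); print(s["time"],np.array(s["joint_pos"]).round(2),np.array(s["ee_pos"]).round(4))
print("shift cm",((R.T@(np.array([.480,.091,.022])-s["ee_pos"]))*100).round(2),"turn units",round((np.degrees(np.arctan2(R[1,0],R[0,0]))%360-184.4)/10,2), R[:,2].round(3))
E
python3 d.py
```

```text
6.475 [ 0.12  0.07 -0.31  1.18  0.04  0.04] [0.4833 0.0663 0.1494]
shift cm [ 0.11  2.03 12.83] turn units 0.02 [-0.004  0.036 -0.999]
```

Call:
{"api": "apply_moves", "payload": {"steps": "0.1 2.0 0 0;0 0 5 0;0 0 5 0;0 0 2.7 0;0 0 0 0"}}

```text
time: 7.1
ee_pos: [0.4782, 0.0904, 0.0212]
eef_rot: [[-0.997, -0.079, -0.009], [-0.08, 0.996, 0.035], [0.006, 0.036, -0.999]]
wrist_force: [-1.0, -0.1, 0.1]
finger_gap: 0.0848
gripper_force: 0.0
```

```bash
python3 d.py
```

```text
7.1 [ 0.17  0.16 -0.51  0.9   0.04  0.09] [0.4782 0.0904 0.0212]
shift cm [-0.19  0.04 -0.08] turn units 0.02 [-0.009  0.035 -0.999]
```

Call:
{"api": "apply_moves", "payload": {"steps": "0 0 0 0;0 0 0 0;0 0 0 0;0 0 0 0;0 0 0 0", "hand": 3, "newtons": 22}}

```text
time: 7.72
ee_pos: [0.4824, 0.0943, 0.0274]
eef_rot: [[-0.997, -0.083, 0.001], [-0.083, 0.996, 0.045], [-0.005, 0.045, -0.999]]
wrist_force: [-5.1, 12.4, 17.9]
finger_gap: 0.0359
gripper_force: 22.0
```

Call:
{"api": "apply_moves", "payload": {"steps": "0 0 0 0;0 0 0 0;0 0 0 0"}}

```text
time: 8.1
ee_pos: [0.4824, 0.0943, 0.0274]
eef_rot: [[-0.997, -0.083, 0.001], [-0.083, 0.996, 0.045], [-0.005, 0.044, -0.999]]
wrist_force: [-5.9, 12.2, 17.2]
finger_gap: 0.0358
gripper_force: 22.0
```

```bash
python3 m.py w3; python3 d.py
```

```text
8.1 [0.482 0.094 0.027] [[-0.997, -0.083, 0.001], [-0.083, 0.996, 0.045], [-0.005, 0.044, -0.999]]
handle_mid 0.58 [362. 319.] [0.479  0.1098 0.021 ]
trigger_mid 0.92 [282. 320.] [0.4812 0.0766 0.021 ]
clamp 0.71 [259. 414.] [0.5519 0.0671 0.    ]
clamp 0.94 [264. 316. 452. 297.] [[0.421, -0.02, 0.015], [0.477, 0.094, 0.03], [0.553, 0.119, 0.033]]
lever 0.87 [291. 323.  46. 177.] [[0.45, 0.074, 0.015], [0.476, 0.081, 0.029], [0.521, 0.088, 0.03]]
   rect 0.4872 0.081 [0.075 0.017] 0.2
batten_far 0.87 [188. 471.  44.  19.] [[0.563, 0.028, 0.015], [0.565, 0.036, 0.022], [0.57, 0.043, 0.027]]
   rect 0.5323 0.0384 [0.016 0.07 ] 83.7
far_jaw 0.61 [ 72. 428.  77.  63.] [[0.542, -0.025, 0.012], [0.544, -0.02, 0.021], [0.547, -0.011, 0.031]]
   rect 0.5123 0.0048 [0.008 0.095] 52.5
8.55 [ 0.17  0.16 -0.51  0.9   0.04  0.08] [0.4823 0.0943 0.0274]
shift cm [ 0.26 -0.33  0.52] turn units 0.04 [ 0.001  0.045 -0.999]
```

View pics/w3.png

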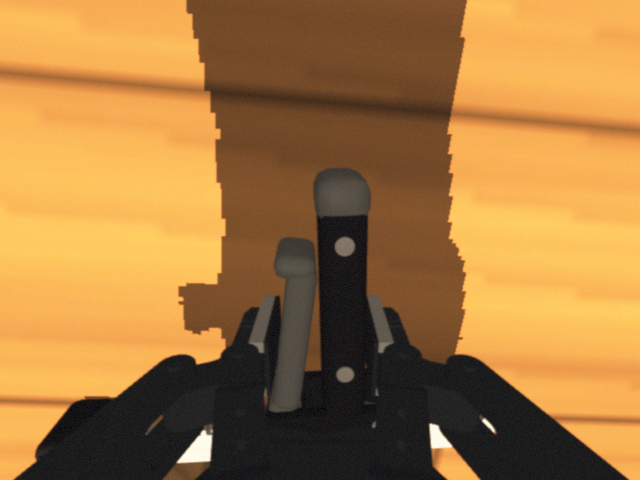

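The picture shows the lever fully pulled, with a finger on each face: trigger at (290,330), grip at (342,300). Next I let it back, raising the tool a little because there is an upward push on it.

Call:
{"api": "apply_moves", "payload": {"steps": "0 0 0 0;0 -0.8 -0.4 0;0 0 0 0;0 0 0 0;0 0 0 0", "hand": 8.5}}

```text
time: 9.18
ee_pos: [0.4804, 0.0824, 0.0264]
eef_rot: [[-0.997, -0.081, -0.005], [-0.081, 0.996, 0.036], [0.002, 0.036, -0.999]]
wrist_force: [-0.9, -0.1, 0.3]
finger_gap: 0.0852
gripper_force: 0.0
```

Call:
{"api": "apply_moves", "payload": {"steps": "0 0.8 0 0;0 0 0 0;0 0 0 0;0 0 0 0;0 0 0 0", "hand": 3}}

```text
time: 9.8
ee_pos: [0.4805, 0.0943, 0.0292]
eef_rot: [[-0.996, -0.085, -0.003], [-0.085, 0.995, 0.045], [-0.001, 0.045, -0.999]]
wrist_force: [-5.5, 11.7, 15.8]
finger_gap: 0.0358
gripper_force: 20.7
```

```bash
cat > t.py <<'E'
from h import *
c=cam("top"); P=cloud(c)
for n in ["batten_near","batten_far","far_jaw","clamp"]:
    for r in trace("top",n)[:4]:
        m=r["pixels"]&(c["depth"]>0); q=np.median(P[m],0)
        if abs(q[1]-.05)<.12 and .5<q[0]<.66: print(n,round(r["score"],2),np.round(r["box"]),q.round(3))
for r in tip_of("top","clamp")[:1]: print(atz(c,r["location"],0).round(3))
x,y=200,160; cv2.imwrite("pics/t.png",cv2.resize(c["pixels"][y:y+180,x:x+180,::-1],(600,600),interpolation=cv2.INTER_CUBIC))
np.save("T.npy",P)
E
python3 t.py
```

```text
batten_far 0.78 [301. 238.   7.  51.] [0.61  0.038 0.045]
batten_far 0.64 [280. 253.  93.  44.] [0.56  0.012 0.024]
far_jaw 0.75 [314. 251.  15.  42.] [0.583 0.004 0.031]
clamp 0.79 [277. 250.  92.  42.] [0.568 0.076 0.029]
[0.551 0.071 0.   ]
```

View pics/t.png

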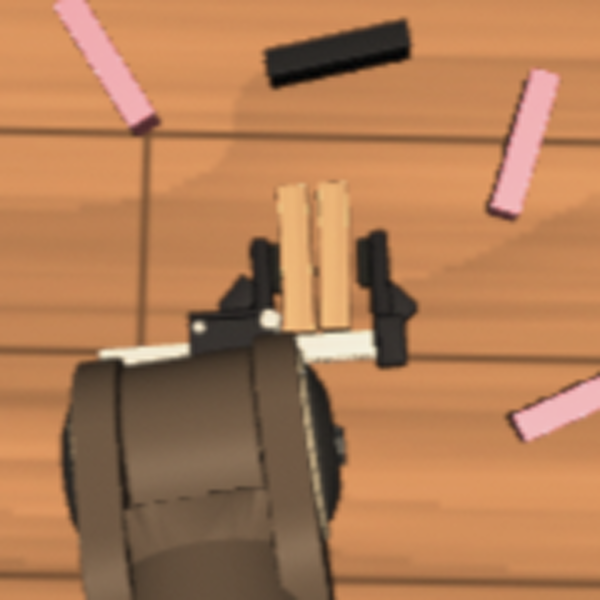

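The enlarged top view shows the pads about 52 mm apart, at columns 280 and 358, with the battens still 8 px apart. That leaves about two more pulls.

Call:
{"api": "apply_moves", "payload": {"steps": "0 0 0 0;0 -0.8 0 0;0 0 0 0;0 0 0 0;0 0 0 0", "hand": 8.5}}

```text
time: 10.72
ee_pos: [0.4805, 0.0824, 0.0265]
eef_rot: [[-0.997, -0.081, -0.005], [-0.081, 0.996, 0.036], [0.002, 0.036, -0.999]]
wrist_force: [0.9, -0.4, -0.1]
finger_gap: 0.0852
gripper_force: 0.0
```

Call:
{"api": "apply_moves", "payload": {"steps": "0 0.8 0 0;0 0 0 0;0 0 0 0;0 0 0 0;0 0 0 0", "hand": 3}}

```text
time: 11.35
ee_pos: [0.4807, 0.094, 0.0291]
eef_rot: [[-0.996, -0.084, -0.003], [-0.084, 0.995, 0.044], [-0.001, 0.044, -0.999]]
wrist_force: [-4.6, 11.1, 15.6]
finger_gap: 0.0352
gripper_force: 21.0
```

Call:
{"api": "apply_moves", "payload": {"steps": "0 0 0 0;0 -0.8 0 0;0 0 0 0;0 0 0 0;0 0 0 0", "hand": 8.5}}

```text
time: 11.98
ee_pos: [0.4805, 0.0825, 0.0265]
eef_rot: [[-0.997, -0.081, -0.005], [-0.081, 0.996, 0.036], [0.002, 0.036, -0.999]]
wrist_force: [-0.2, -0.9, -0.4]
finger_gap: 0.0849
gripper_force: 0.0
```

Call:
{"api": "apply_moves", "payload": {"steps": "0 1.1 0 0;0 0 0 0;0 0 0 0;0 0 0 0;0 0 0 0", "hand": 3}}

```text
time: 12.6
ee_pos: [0.4798, 0.0944, 0.028]
eef_rot: [[-0.997, -0.081, -0.004], [-0.081, 0.996, 0.037], [0.001, 0.038, -0.999]]
wrist_force: [-3.4, 1.5, 9.0]
finger_gap: 0.0489
gripper_force: 21.6
```

```bash
sed -i 's#pics/t.png#pics/t2.png#' t.py; python3 t.py
```

```text
batten_near 0.76 [290. 237.   8.  44.] [0.609 0.063 0.044]
batten_far 0.76 [298. 237.   9.  49.] [0.611 0.043 0.044]
far_jaw 0.8 [310. 254.  14.  44.] [0.575 0.015 0.03 ]
far_jaw 0.67 [298. 238.   9.  48.] [0.607 0.043 0.044]
clamp 0.79 [271. 251.  92.  41.] [0.564 0.081 0.029]
[0.55  0.077 0.   ]
```

View pics/t2.png

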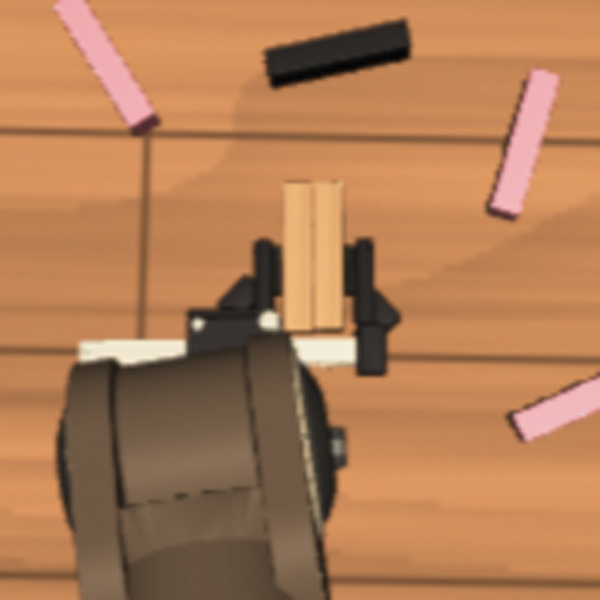

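The battens now stand flush between both pads, at columns 284–343. The lever stopped part-way at 49 mm under about 22 N, so the jaws are tight. I'll let it settle and check that it holds.

Call:
{"api": "apply_moves", "payload": {"steps": "0 0 0 0;0 0 0 0;0 0 0 0;0 0 0 0;0 0 0 0"}}

```text
time: 13.52
ee_pos: [0.4798, 0.0944, 0.028]
eef_rot: [[-0.997, -0.081, -0.004], [-0.081, 0.996, 0.037], [0.001, 0.038, -0.999]]
wrist_force: [-2.9, 2.3, 8.1]
finger_gap: 0.0488
gripper_force: 21.6
```

Call:
{"api": "apply_moves", "payload": {"steps": "0 0 0 0;0 0 0 0;0 0 0 0;0 0 0 0;0 0 0 0"}}

```text
time: 14.15
ee_pos: [0.4797, 0.0944, 0.028]
eef_rot: [[-0.997, -0.081, -0.004], [-0.081, 0.996, 0.037], [0.001, 0.038, -0.999]]
wrist_force: [-3.6, 1.4, 7.8]
finger_gap: 0.0487
gripper_force: 21.6
```

```bash
python3 -c "
from bench import bot
print(bot.sign_off())"
```

```text
the job is handed in; nothing more can be done
None
```

I pumped the clamp until the battens were tight and flush, and handed the job in at about 14 s with the trigger still squeezed at about 22 N (roughly 35 N on the wood by your figures); I haven't seen the judge's result.

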